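# Set the gel comb in the casting tray

### The arm

A 7-joint arm with a two-finger parallel gripper is mounted at the origin on the work surface. World frame = base frame: x ahead of the robot, y to its left, z up, the work surface at z = 0. Lengths are in m, angles in rad, forces in N, time in s.
With the tool pointing down it reaches from about 0.4 to 0.85 m from the base axis. Payload 4.5 kg.
Tool frame: the origin (TCP) lies at the very end of the fingers, on their centre line; the grasp point (between the pads) lies 19 mm behind it (grip_point_offset is the distance from the TCP to the grasp point, in m); z points along the fingers, y is the line along which they close (so a half turn about z gives the same grasp; the last joint's range is limited). The gripper opens to 88 mm and grips with 3 to 60 N. Pads are 18 mm wide; open, the fingers measure 123 mm over their backs; the gripper's body (75 mm by 187 mm) begins 45 mm behind the grasp point.
Start: joints at [-1.155, 0.689, -0.195, 1.565, 0.157, 0.902, -0.215], TCP at [0.233, 0.58, 0.239] pointing down, gripper open.
Joint ranges: [-3.01, 3.01], [-0.46, 2.08], [-1.47, 1.51], [0.13, 2.56], [-1, 4.14], [0.04, 2.09], [-2.66, 2.66]. Speed limits (rad/s): [2.57, 2.57, 3.14, 3.14, 3.14, 3.14, 3.14].

### API

Orientations are given as a unit quaternion [w, x, y, z].
In Python, from cell import * gives the robot as it stands. Calls block until the motion is done:
- movep(position, orientation): joint-space move of the TCP to a pose.
- move_linear(position, orientation=None, v=0.15, until_force=None): straight line of the TCP; orientation=None keeps the orientation; v is the mean speed in m/s. With until_force (N) it stops when the force on the tool has changed by that much, and returns True; else False.
- goto_joints(angles): joint-space move.
- release() and grab(effort=None): open the fingers fully, or close them until they stop; effort is the grip in N (None keeps the last).
- dwell(seconds).
- solve_ik(position, orientation): joint angles nearest the present ones, or None.
- get_state(): the state.
- snapshot(name): name is "side" or "top" or "wrist"; returns a dict with "image" (384x512x3 uint8, blue, green, red), "intrinsics" (3x3 intrinsics, pixels), "R" (3x3) and "t" (3): a world point X has camera coordinates R X + t. Camera axes: x right, y down, z forward; pixel columns grow to the right and rows downward; lengths in m; the calibration is good to about 2 mm. The wrist camera is an equidistant fisheye: a pixel r from the principal point sees the ray r / f radians off the axis. A picture is of the moment at which its call begins. There is no depth.
A pose or a line that the arm cannot do raises IKError and nothing moves.
- finish_job(): hands the job in; it is judged then, once.
The state is a dict: "t": time; "qpos": joint angles; "qd": joint speeds; "effort": joint torques, N m; "eef_pos": TCP position; "ee_rot": TCP orientation; "ft_force": force on the tool from outside, world axes, zero at the start; "torque": the same for the moment, N m; "finger_gap": opening from 0.0 (shut) to 1.0 (fully open); "grip_force": force on a finger pad.
Only numpy, scipy, OpenCV 4.12 (cv2) and the standard library are available. Lean on these libraries where they do the work, as an engineer would, in place of code of your own. Each camera call takes 0.05 s, during which the arm holds its last target. There are 200 camera calls.

### The job

Get the gel casting tray ready: take the wider of the two combs out of the stand and slide it, teeth down, into the pair of slots on the casting tray so that it stands upright across the tray with both ends resting fully home in the slots. Lower it all the way in before letting go, do not drop it, and leave the shorter comb, the bottle and the tip rack as they are.

Things in the scene. Friction and masses are not known exactly. Their poses are not given: they have to be found in the camera images.
- wide_comb: The wider comb, to be used: flat white plate on edge, 150 mm wide (y), 6 thick (x), 100 high (z), 0.11 kg. Origin: middle of the underside of the teeth. Going up: 0-40 mm five teeth, together 80 wide; 40-76 the full-width plate, its ends overhanging the teeth as 35 mm ears; 76-100 a thicker grip bar 70 long (y), 16 thick (x), to pinch across its thickness from above. Front and back alike.
- short_comb: The shorter comb, to be left in the stand: same build, height, thickness and grip bar, but only 94 mm wide, with four teeth. Origin: middle of the underside of the teeth.
- stand: Dark grey comb stand, fixed: base 150 (x) by 170 mm (y), 8 thick; two 9 mm wide slots along y, at x = -45 and +45 mm, between ribs reaching 38 mm above the bench. A comb stands loosely in each, teeth on the base (comb origin 8 mm above the bench); which is where varies. Lift a comb straight up over 35 mm to clear it. Origin: centre of the underside, on the bench.
- tray: Light grey gel casting tray, fixed: open box 190 mm long (x), 120 wide (y), walls 8 thick and 50 high, floor 6 thick. Origin: centre of the underside, on the bench. On top of each long wall, 40 mm from the middle towards -x, two guide blocks form a slot 14 mm wide (along x) with its bottom at the wall top: 24 mm straight, above that lips flaring over 12 mm to a mouth 32 mm wide.
- slot (a point): Midway between the tray's two facing slots, level with their bottoms (50 mm above the bench). x along the tray, y from slot to slot (wall centres at y = -56 and +56 mm, 104 mm clear between walls), z up. Comb fully home: teeth between the walls, ears on the slot bottoms, comb origin 40 mm below this point, comb y along this y, either way round.
- bottle: Bystander: white plastic bottle, 58 mm diameter, 115 mm high, in the middle of the bench. Origin: centre of its base.
- tip_rack: Bystander: orange pipette tip rack, 84 by 122 mm, 63 mm high, on the near side of the bottle. Origin: centre of its underside.
Mind the look-alikes: they are no part of the job. Leave any blue or yellow look-alike of the wide_comb alone.

How it is judged:
By the outcome, as a careful person would: the job done as asked, in the order asked, and still so for the second after the job is handed in, with the robot touching nothing.
It also fails if it takes over 42 s, if anything falls off the work surface, if the arm or the gripper's body presses on something with over 40 N, if the wrist force passes 120 N, or if a joint passes its speed limit or range.

## Working session

There is one attempt and no reset: what is moved stays moved. The work goes in short steps, each a Python script; the robot and the scene stay as the last script left them, time stands still between calls to the robot, and variables do not carry over. Pictures are saved under pics/ and viewed, at most 10 in all, crops included, and the job is handed in when it is done.

```bash
mkdir -p pics; python3 - <<'E'
from cell import *
import cv2,pickle
d={n:snapshot(n) for n in("top","side")}
pickle.dump(d,open("s0.pkl","wb"))
for n in d: cv2.imwrite(f"pics/{n}0.png",d[n]["image"]); print(n,d[n]["intrinsics"],d[n]["R"],d[n]["t"])
print(get_state())
E
```

```text
top [[456.64085777   0.         258.24479086]
 [  0.         456.64085777 193.12098539]
 [  0.           0.           1.        ]] [[ 0.00372691 -0.99992325 -0.01181557]
 [-0.9940957  -0.00242334 -0.10847977]
 [ 0.10844281  0.0121501  -0.99402844]] [0.1013733  0.53079816 1.25645156]
side [[438.79163989   0.         254.2893388 ]
 [  0.         438.79163989 192.29000906]
 [  0.           0.           1.        ]] [[-0.99313182 -0.115835    0.01647577]
 [-0.07460256  0.51845636 -0.85184356]
 [ 0.09013133 -0.84722208 -0.5235371 ]] [0.51121429 0.03507481 1.01344432]
{'t': 0.1, 'qpos': array([-1.15518826,  0.68991443, -0.19451777,  1.56621628,  0.15729841,
        0.90250318, -0.21507426]), 'qd': array([-1.56466335e-04, -1.80824984e-03,  9.96197376e-04, -3.23324893e-03,
        3.90107517e-04, -3.30296995e-04,  7.64980278e-05]), 'effort': array([-1.55976708e-03, -5.28501248e+01, -1.27112981e+00, -1.53838652e+01,
       -5.25578123e-02,  1.99520051e-03,  4.57598503e-05]), 'eef_pos': array([0.23270684, 0.57945938, 0.23798757]), 'ee_rot': array([-9.78933242e-05,  1.89699208e-01,  9.81841906e-01, -8.19597255e-04]), 'ft_force': array([ 0.86621822,  0.52005659, -0.14315804]), 'torque': array([-0.00943508, -0.05676923,  0.01761373]), 'grip_force': 0.0, 'finger_gap': 0.9991752126389692}
```

View pics/top0.png

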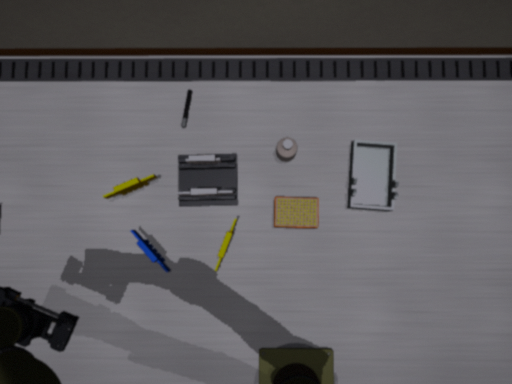

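View pics/side0.png

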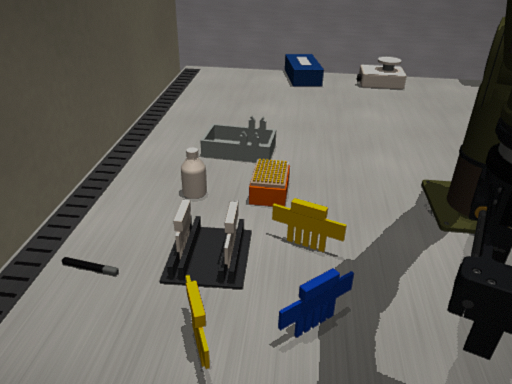

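The top view shows the stand centred near (208,179) with combs at rows ~158 and ~191. The tray is at (372,175), with guide blocks near row ~186, towards the robot. The side view shows both combs edge-on. I'll enlarge the stand and the tray next.

```bash
cat > h.py <<'E'
import numpy as np,cv2
def ray(s,u,v):
    d=s["R"].T@(np.linalg.inv(s["intrinsics"])@[u,v,1.]); return -s["R"].T@s["t"],d
def onz(s,u,v,z):
    c,d=ray(s,u,v); return c+d*(z-c[2])/d[2]
def proj(s,X):
    p=s["intrinsics"]@(s["R"]@np.asarray(X,float)+s["t"]); return p[:2]/p[2]
E
python3 - <<'E'
from h import *; import pickle
d=pickle.load(open("s0.pkl","rb")); s=d["top"]; im=s["image"]
a=im[143:218,168:248];b=im[130:220,335:410]
a=cv2.resize(a,None,fx=5,fy=5,interpolation=cv2.INTER_CUBIC);b=cv2.resize(b,None,fx=5,fy=5,interpolation=cv2.INTER_CUBIC)
h=max(a.shape[0],b.shape[0]);o=np.zeros((h,a.shape[1]+b.shape[1],3),np.uint8);o[:a.shape[0],:a.shape[1]]=a;o[:b.shape[0],a.shape[1]:]=b
o=np.clip(o*1.5,0,255).astype(np.uint8);cv2.imwrite("pics/crop0.png",o)
print(onz(s,208,179,.02),onz(s,203,157,.108),onz(s,210,191,.108),onz(s,372,175,.05),-s["R"].T@s["t"])
E
```

```text
[0.57165532 0.24649853 0.02      ] [0.61857049 0.24992311 0.108     ] [0.5272543  0.22981949 0.108     ] [ 0.57959109 -0.21270454  0.05      ] [0.39103323 0.08738581 1.30772723]
```

View pics/crop0.png

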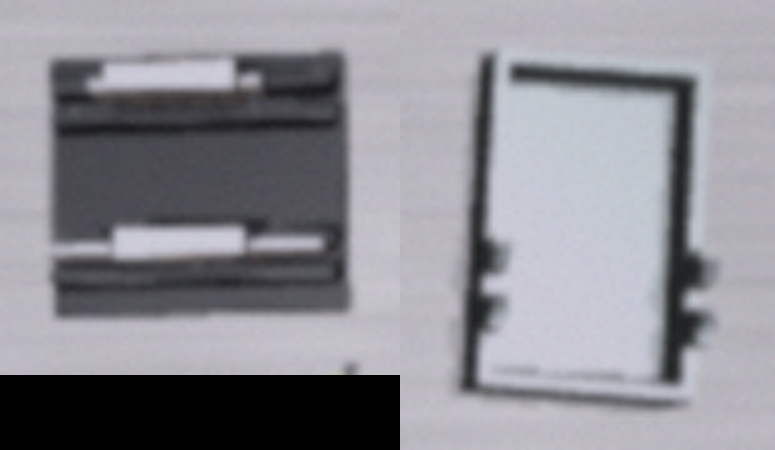

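The wider comb is the near one: its ears span px (178,191) to (233,192) and its bar is centred at (204,191.4). The tray slot centres are at about px (353.8,186.6) and (395.6,189.8). I'll hover over the comb and look with the wrist camera.

```bash
cat >> h.py <<'E'
from scipy.spatial.transform import Rotation as Ro
def quat(yaw):  # tool down, tool y along world direction (yaw from +x), choose via flip
    y=np.array([np.cos(yaw),np.sin(yaw),0]);z=np.array([0,0,-1.]);x=np.cross(y,z)
    return np.roll(Ro.from_matrix(np.c_[x,y,z]).as_quat(),1)
def fray(s,u,v):
    K=s["intrinsics"];p=np.array([u-K[0,2],v-K[1,2]])/K[0,0];r=np.hypot(*p)+1e-12
    return -s["R"].T@s["t"],s["R"].T@np.r_[np.sin(r)*p/r,np.cos(r)]
def fonz(s,u,v,z):
    c,d=fray(s,u,v);return c+d*(z-c[2])/d[2]
E
python3 - <<'E'
from h import *; import pickle
from cell import *
s=pickle.load(open("s0.pkl","rb"))["top"]
C=onz(s,204,191.4,.108)
print("bar",C,"ears",onz(s,178.5,192.6,.084),onz(s,232.8,191.4,.084))
print("slots",onz(s,353.8,186.6,.086),onz(s,395.6,189.8,.086))
q0=get_state()["qpos"]
best=None
for yaw in(0,np.pi):
    try: q=solve_ik([C[0],C[1],.22],quat(yaw)); q2=solve_ik([.54,-.21,.22],quat(yaw)); print(yaw,q,q2)
    except IKError as e: print(e); continue
    if q is None: continue
    k=abs(q-q0).max()
    if best is None or k<best[0]: best=(k,yaw)
yaw=best[1]; print(best)
movep([C[0],C[1],.22],quat(yaw))
w=snapshot("wrist");pickle.dump(w,open("w1.pkl","wb"));cv2.imwrite("pics/w1.png",w["image"])
print(w["intrinsics"],-w["R"].T@w["t"],get_state()["t"],get_state()["eef_pos"])
E
```

```text
bar [0.52615045 0.24571175 0.108     ] ears [0.52542558 0.31782506 0.084     ] [0.52903966 0.17103709 0.084     ]
slots [ 0.54258228 -0.15458444  0.086     ] [ 0.53418208 -0.26634379  0.086     ]
0 [-0.54348004  0.65077827  0.04629981  1.73141367 -0.04069644  0.76033107
 -0.47713698] [ 0.29405742  0.64802744 -0.00463311  1.73369692  0.00405993  0.75987758
  0.28742041]
3.141592653589793 [-0.07644528  0.75396896 -0.79010797  1.70596576  0.6369068   0.95746187
  2.02820146] [-0.23724343  0.91203957  1.08658727  1.76103753 -0.92129126  1.07331514
 -1.95684319]
(np.float64(0.6117082192471389), 0)
[[297.31863964   0.         256.06664756]
 [  0.         297.31863964 197.13861425]
 [  0.           0.           1.        ]] [0.52509176 0.31848461 0.36608457] 1.7833 [0.52536119 0.24778061 0.2199927 ]
```

View pics/w1.png

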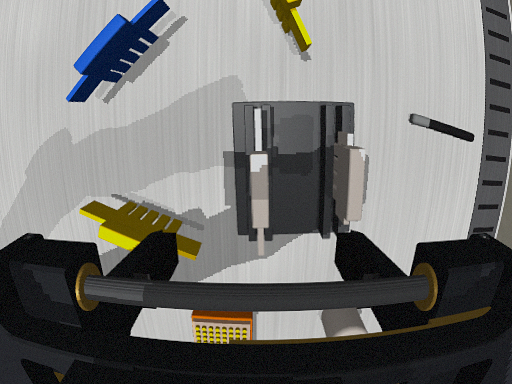

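The wrist view shows the wide comb on the left: ear ends near (258,107) and (262,256), bar centred near (260,190). The short comb stands on the right.

```bash
python3 - <<'E'
from h import *; import pickle
from cell import *
w=pickle.load(open("w1.pkl","rb"))
for p in[(258,107),(262,256)]: print("ear",fonz(w,*p,.084))
im=w["image"];m=((im.min(2)>105)).astype(np.uint8);m[:,:243]=0;m[:,278:]=0;m[:100]=0;m[260:]=0
for r in range(104,262,8): 
    c=np.flatnonzero(m[r]); print(r,(c.min(),c.max()) if len(c) else None, im[r,246:276:3].mean(1).astype(int) if hasattr(im,'mean') else '')
for p in[(259.5,153),(260,190),(260.5,228)]: print("bar",fonz(w,*p,.108))
print(get_state()["eef_pos"],get_state()["qd"])
E
```

```text
ear [0.52674035 0.32558589 0.084     ]
ear [0.53177774 0.17307412 0.084     ]
104 (np.int64(243), np.int64(277)) [ 98 102  99 113 113 100  72  77 107 109]
112 (np.int64(243), np.int64(276)) [106 106  93 220 210  85  61  99  63  54]
120 (np.int64(246), np.int64(275)) [107  99  90 205 212 118  59  97  68  56]
128 (np.int64(255), np.int64(261)) [103  96  93 171 213 123  45  83  70  43]
136 (np.int64(246), np.int64(261)) [110  97  98 176 212 160  46  78  78  51]
144 (np.int64(255), np.int64(261)) [100  94  99 158 212 167  45  76  94  92]
152 None [84 94 85 84 90 92 92 64 53 54]
160 (np.int64(250), np.int64(267)) [ 39  68 211 211 210 214 208 151  53  42]
168 (np.int64(250), np.int64(266)) [ 37  37 210 212 214 137 142 111  40  56]
176 (np.int64(251), np.int64(267)) [ 40  64 139 139 143 142 143 118  59  53]
184 (np.int64(251), np.int64(267)) [ 37  66 138 143 142 142 144 137  53  49]
192 (np.int64(252), np.int64(267)) [ 39  59 134 144 141 142 139 132  55  53]
200 (np.int64(252), np.int64(268)) [ 44  44 160 174 172 172 176 161  55  51]
208 (np.int64(252), np.int64(268)) [ 48  49 147 172 170 172 167 164  48  55]
216 (np.int64(252), np.int64(268)) [ 43  46 114 170 172 170 170 165  45  55]
224 (np.int64(253), np.int64(268)) [ 48  46  94 170 169 169 168 163  48  49]
232 (np.int64(258), np.int64(263)) [ 47  50  48  36 159 172  32  48  51  48]
240 (np.int64(243), np.int64(277)) [129  39  45  42 165 167 119  56  51 131]
248 (np.int64(243), np.int64(277)) [135 136 130 131 157 171 144 132 134 131]
256 (np.int64(243), np.int64(277)) [132 133 133 131 128 128 136 141 204 200]
bar [0.5280865  0.28486803 0.108     ]
bar [0.52873993 0.25149257 0.108     ]
bar [0.5294848  0.21486882 0.108     ]
[0.52536119 0.24778061 0.2199927 ] [-1.29953306e-03  1.90945980e-04  5.75015050e-03 -4.11387423e-04
  1.79823132e-03  5.68825016e-05  4.61787468e-05]
```

```bash
python3 - <<'E'
from h import *; import pickle
from cell import *
q=quat(.03)
P=[.528,.247]
move_linear([*P,.12],q,v=.12); print(get_state()["eef_pos"])
f0=get_state()["ft_force"]
print(move_linear([*P,.079],q,v=.06,until_force=8)); print(get_state()["eef_pos"])
grab(25); s=get_state(); print(s["eef_pos"],s["finger_gap"],s["grip_force"],s["ft_force"]-f0)
move_linear([*P,.10],q,v=.05); s=get_state();print(s["eef_pos"],s["finger_gap"],s["grip_force"],s["ft_force"]-f0)
move_linear([*P,.23],q,v=.12); s=get_state();print(s["t"],s["eef_pos"],s["finger_gap"],s["grip_force"],s["ft_force"]-f0)
w=snapshot("wrist");pickle.dump(w,open("w2.pkl","wb"));cv2.imwrite("pics/w2.png",w["image"])
E
```

```text
[0.52851682 0.24726279 0.12062573]
False
[0.52818316 0.24705767 0.07907298]
[0.5280688  0.24700658 0.07900155] 0.17783306699750215 24.994061328470707 [ 0.77738408 -0.64582641  0.014303  ]
[0.52808433 0.2470777  0.10032522] 0.18134944899096522 24.992817034944892 [ 0.54752596 -0.8866581  -1.53374111]
6.4833 [0.52748577 0.2467766  0.22925759] 0.1811313086158054 24.992812732234597 [ 1.2061801  -0.15048035 -1.99979593]
```

View pics/w2.png

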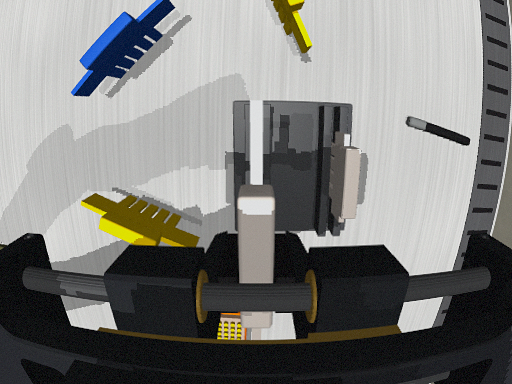

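The grip holds: the gap of about 16 mm matches the bar and the comb is out of the stand, with the short comb still in place. The far ear end is at px (256,100). Next I'll carry it over to the tray, offset so the wrist camera sees the slots.

```bash
python3 - <<'E'
from h import *; import pickle
from cell import *
w=pickle.load(open("w2.pkl","rb"))
print("ear",fonz(w,256.5,100,.234))
movep([.528,-.0,.24],quat(-.02)); movep([.455,-.31,.24],quat(-.075))
dwell(.2); s=get_state();print(s["t"],s["eef_pos"],s["finger_gap"],s["grip_force"])
w=snapshot("wrist");t=snapshot("top");pickle.dump((w,t),open("w3.pkl","wb"));cv2.imwrite("pics/w3.png",w["image"])
cv2.imwrite("pics/t3.png",cv2.resize(t["image"][120:230,320:440],None,fx=5,fy=5,interpolation=cv2.INTER_CUBIC))
E
```

```text
ear [0.52525161 0.32432577 0.234     ]
8.9167 [ 0.45596929 -0.30845615  0.24001266] 0.18215259316345156 24.99284831341356
```

View pics/w3.png

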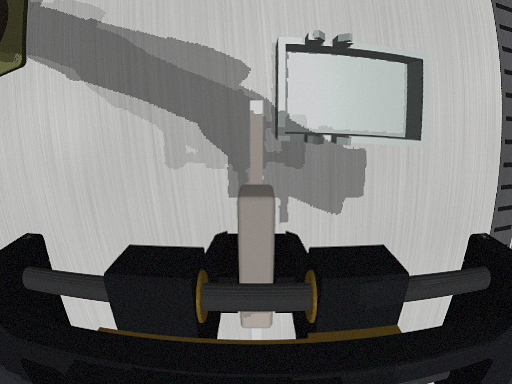

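The wrist view shows the tray at cols 277–423, rows 38–142, with guide blocks at about (316,36) and (344,40) on the upper wall and (313,138) and (343,138) on the lower one. I'll enlarge that area.

```bash
python3 - <<'E'
from h import *; import pickle
w,t=pickle.load(open("w3.pkl","rb"))
c=w["image"][22:152,268:428];c=cv2.resize(c,None,fx=4.5,fy=4.5,interpolation=cv2.INTER_CUBIC)
cv2.imwrite("pics/w3c.png",np.clip(c*1.3,0,255).astype(np.uint8))
E
```

```text
(no output)
```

View pics/w3c.png

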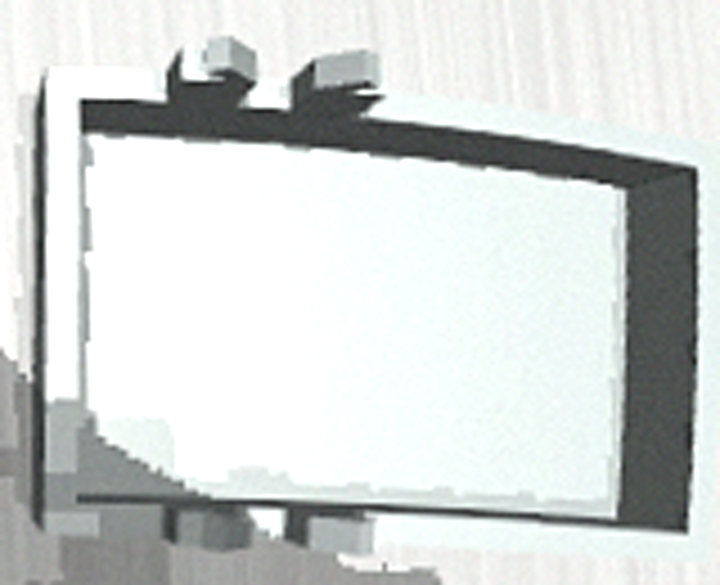

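```bash
python3 - <<'E'
from h import *; import pickle
w,t=pickle.load(open("w3.pkl","rb"))
f=lambda u,v,z=.05:fonz(w,268+(u+.5)/4.5-.5,22+(v+.5)/4.5-.5,z)
print("cam",-w["R"].T@w["t"])
U=[f(245,106),f(290,108)];L=[f(250,508),f(287,510)];print(*U,*L)
a=np.mean(U,0);b=np.mean(L,0);print("mid",(a+b)/2,"len",np.linalg.norm(a-b),"yaw",-np.arctan2(*(a-b)[:2]))
A=f(81,100);B=f(79,497);C=f(697,168);D=f(687,530);print("corners",A,B,C,D,np.linalg.norm(A-B),np.linalg.norm(A-C),"yaw",-np.arctan2(*(A-B)[:2]),"ctr",(A+B+C+D)/4, "ax",np.arctan2(*(C-A)[1::-1]))
c=(A+B+C+D)/4;x=(C-A+D-B);x/=np.linalg.norm(x);print("slot via tray",c-.04*x)
E
```

```text
cam [ 0.46091689 -0.23781811  0.38604279]
[ 0.54133057 -0.16098481  0.05      ] [ 0.55308578 -0.16140628  0.05      ] [ 0.53601555 -0.26498259  0.05      ] [ 0.54577338 -0.26587474  0.05      ]
mid [ 0.54405132 -0.21331211  0.05      ] len 0.10442416187161196 yaw -0.06049908978753731
corners [ 0.49978408 -0.15871751  0.05      ] [ 0.49232667 -0.26004666  0.05      ] [ 0.6723918 -0.1711095  0.05     ] [ 0.66474015 -0.27349507  0.05      ] 0.1016031973968005 0.17305198201511846 yaw -0.07346337491658848 ctr [ 0.58231068 -0.21584219  0.05      ] ax -0.07166979526354193
slot via tray [ 0.54242239 -0.21285475  0.05      ]
```

```bash
python3 - <<'E'
from h import *; import pickle
from cell import *
q=quat(-.073)
movep([.542,-.2145,.22],q)
move_linear([.542,-.2145,.135],q,v=.1); dwell(.3)
s=get_state();print(s["t"],s["eef_pos"],s["finger_gap"],s["ft_force"])
d={n:snapshot(n) for n in("wrist","top","side")};pickle.dump(d,open("d4.pkl","wb"))
a=cv2.resize(d["side"]["image"][95:170,190:290],(600,450),interpolation=cv2.INTER_CUBIC)
b=d["wrist"]["image"][40:300,160:360]
b=cv2.resize(b,(200*450//260,450));o=np.hstack([a,b])[:, :800];cv2.imwrite("pics/d4.png",cv2.resize(np.hstack([a,b]),None,fx=.84,fy=.84))
E
```

```text
10.9 [ 0.54221435 -0.21454047  0.13540452] 0.1757618548363827 [ 0.80251128 -0.47322349 -1.32159083]
```

View pics/d4.png

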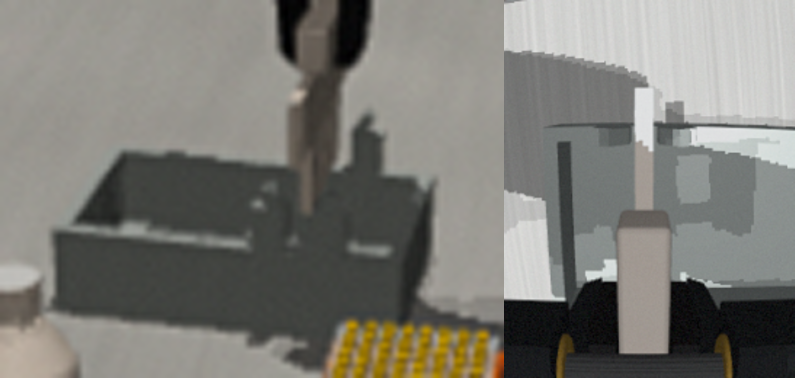

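The ear (px ~644) lies between the guide blocks (637 and 658), and the teeth are inside the walls, so I can lower it with a force guard.

```bash
python3 - <<'E'
from h import *
from cell import *
q=quat(-.073); P=[.5425,-.2145]
f0=get_state()["ft_force"]
for z in(.10,.088,.083,.081,.0795,.078):
    h=move_linear([*P,z],q,v=.05 if z>.09 else .02,until_force=8)
    s=get_state();print(z,h,s["t"],s["eef_pos"],s["finger_gap"],s["ft_force"]-f0)
    if h: break
E
```

```text
0.1 False 11.9 [ 0.54265721 -0.21458153  0.10012043] 0.17877044505828554 [ 0.487673   -0.27885747 -0.72580933]
0.088 False 12.65 [ 0.54249903 -0.21449797  0.08794713] 0.18159296119376953 [ 0.32804669 -0.36351745 -0.31295672]
0.083 False 13.05 [ 0.54238953 -0.21445391  0.08283057] 0.18054581141232 [ 1.15859093 -2.10518503 -0.10893706]
0.081 False 13.3 [ 0.54256125 -0.21454297  0.0809839 ] 0.17741336363370455 [ 1.4323405  -0.40224654 -0.87571384]
0.0795 False 13.55 [ 0.54279707 -0.21459353  0.08084372] 0.18343319497267033 [-0.78838155 -0.39471103 10.3272771 ]
0.078 False 13.8 [ 0.54325647 -0.21464187  0.08063464] 0.176682120251935 [-2.48837083  0.85634876 20.61075429]
```

It made contact at z = 0.081, exactly the expected home height. I'll ease off, release, retreat and check.

```bash
python3 - <<'E'
from h import *
from cell import *
q=quat(-.073); P=[.5428,-.2145]
move_linear([*P,.0808],q,v=.02); release(); dwell(.2)
print(get_state()["finger_gap"])
move_linear([*P,.2],q,v=.1); movep([.42,-.27,.27],q); dwell(.2)
d={n:snapshot(n) for n in("wrist","top","side")}
a=cv2.resize(d["side"]["image"][95:170,190:290],(400,300),interpolation=cv2.INTER_CUBIC)
b=cv2.resize(d["wrist"]["image"][20:200,240:480],(400,300))
c=cv2.resize(d["top"]["image"][130:220,335:455],(400,300),interpolation=cv2.INTER_CUBIC)
e=cv2.resize(d["side"]["image"][130:310,140:380],(400,300))
cv2.imwrite("pics/f.png",np.vstack([np.hstack([a,b]),np.hstack([c,e])]));print(get_state()["t"])
E
```

```text
1.004223594196164
17.775
```

View pics/f.png

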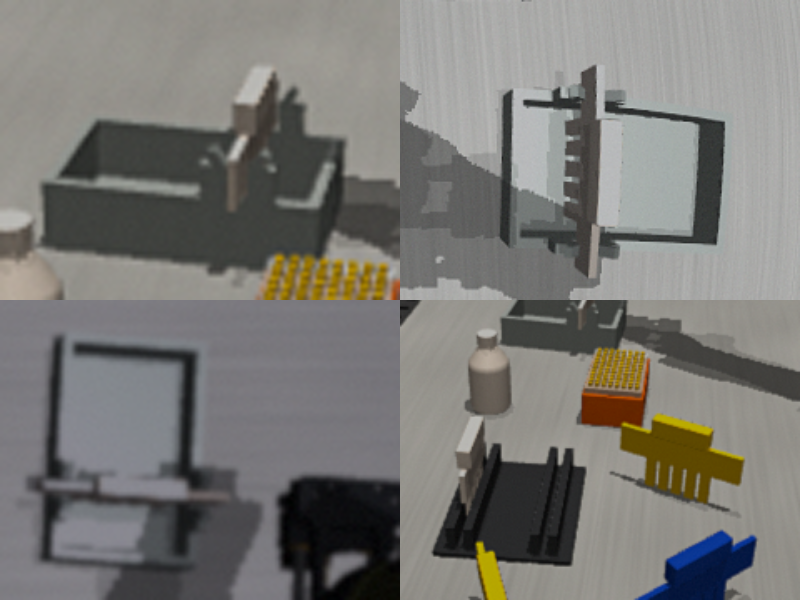

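The comb stands upright across the tray with both ears in the slots. The short comb, bottle and rack are undisturbed.

```bash
python3 -c "
from cell import *
print(finish_job())"
```

```text
the job is handed in; nothing more can be done
None
```

The wide comb stands upright and fully home in both tray slots, let go only once it was seated; the short comb, bottle, tip rack and look-alikes were left alone, and the job was handed in at about 18 s of the 42 s allowed.

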